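Let back the spring drum of a cord reel

ROBOT

A 7-joint arm with a two-finger parallel gripper is mounted at the origin on the work surface. World frame = base frame: x ahead of the robot, y to its left, z up, the work surface at z = 0. Lengths are in m, angles in rad, forces in N, time in s.
With the tool pointing down it reaches from about 0.4 to 0.85 m from the base axis. Payload 10.4 kg.
Tool frame: the origin (TCP) lies on the centre line of the jaws, within the pads' length; the fingertips stand 22 mm ahead of it and the grasp point (between the pads) lies 3 mm ahead of it; x points along the fingers, y is the direction in which the jaws open and shut, and the axes are right-handed (so a half turn about x gives the same grasp; the last joint's range is limited). The gripper opens to 87 mm and grips with 3 to 60 N. Pads are 19 mm wide; open, the fingers measure 117 mm over their backs; the gripper's body (75 mm by 190 mm) begins 51 mm behind the grasp point.
Start: joints at [-1.307, 0.332, -0.065, 1.46, 0.022, 1.35, -0.088], TCP at [0.177, 0.599, 0.222] pointing down, gripper open.
Joint ranges: [-2.6, 2.6], [-0.5, 2.12], [-1.47, 1.34], [0.16, 2.42], [-1.27, 4.41], [0.06, 2.06], [-2.6, 2.6]. Speed limits (rad/s): [2.22, 2.22, 2.79, 2.79, 3.14, 3.14, 3.14].

INTERFACE

Orientations are given as [roll, pitch, yaw] about the fixed x, y, z axes, in that order (R = Rz(yaw) Ry(pitch) Rx(roll)).
In Python, from rig import r, grab_frame, calibration gives the robot as it stands. Calls block until the motion is done:
- r.move_pose(position, orientation): joint-space move of the TCP to a pose.
- r.move_l(position, orientation=None, max_speed=0.15, stop_force=None): straight line of the TCP; orientation=None keeps the orientation; max_speed is the mean speed in m/s. With stop_force (N) it stops when the force on the tool has changed by that much, and returns True; else False.
- r.goto_joints(angles): joint-space move.
- r.move_gripper(opening, grasp_force=None): opening from 0.0 (shut) to 1.0 (fully open); grasp_force is the grip in N (None keeps the last); returns when the fingers have stopped.
- r.wait(seconds).
- r.ik(position, orientation): joint angles nearest the present ones, or None.
- grab_frame(name): name is "scene" or "top"; returns (picture, depth): 480x640x3 uint8, red, green, blue; 480x640 float32, m along the optical axis (not along the pixel's ray), 0 where there is no reading.
- calibration(name): a dict with "fx", "fy", "cx", "cy" (pixels), "eye" and "orientation" of the camera in the world. Camera axes: x right, y down, z forward; pixel columns grow to the right and rows downward; lengths in m; the calibration is good to about 2 mm. A picture is of the moment at which its call begins. calibration takes no time and is no camera call.
A pose or a line that the arm cannot do raises r.Unreachable and nothing moves.
- r.job_done(): hands the job in, once; it reports no verdict.
Readings, each from a call of its own:
- r.get_t(): time.
- r.get_qpos(): joint angles.
- r.get_qd(): joint speeds.
- r.get_joint_torque(): joint torques, N m.
- r.get_tcp_pos(): TCP position.
- r.get_tcp_rot(): TCP orientation.
- r.get_force(): force on the tool from outside, world axes, zero at the start.
- r.get_wrist_torque(): the same for the moment, N m.
- r.get_grip_width(): opening from 0.0 (shut) to 1.0 (fully open).
Only numpy, scipy, OpenCV 4.12 (cv2) and the standard library are available. Lean on these libraries where they do the work, as an engineer would, in place of code of your own. Each camera call takes 0.05 s, during which the arm holds its last target. There are 200 camera calls.

TASK

The cord is off this spring-driven cord reel and its drum is wound too far: with the thumb lever, gently lift the pawl just clear of the toothed wheel, feeling for the point where it comes free and not forcing it against its stop, and let the spring turn the drum back until its cord hole comes round to face the wire cord eye. Then let go so that the pawl drops fully into that notch and holds the drum there. Keep off the drum, and leave the other things on the bench undisturbed.

Things in the scene. Friction and masses are not known exactly. Their poses are not given: they have to be found in the camera images.
- reel: Spring cord reel, cover and cord off, bolted to the bench: grey base plate 150 x 230 mm, side plates, black flanged drum of 144 mm on a level axle 105 mm above the bench, toothed wheel and pawl on its +x side. Origin: under the base, below the drum; x along the axle towards the toothed wheel, z up. The pawl post stands at y +86 mm, the cord-eye strap at y -98 mm, both in this frame.
- drum_turn (a joint): Turn of the drum, rad; grows as the spring is wound up; 0 when the cord hole faces the cord eye. The 12-tooth wheel lets the pawl hold it at multiples of 0.524. At the start it is wound 3 to 6 notches above 0 (it may creep up to one notch in the first 2 s as the pawl finds its tooth). With the pawl clear, the spring turns it down towards 0 and past it at a damped 0.25 to 0.35 rad/s.
- drum: The drum with flanges (144 mm across), barrel (90 mm) and the steel toothed wheel on its +x face: 12 saw teeth, 100 mm over the tips, 82 mm at the roots, 12 mm thick. Origin on the axle. Moved only by its spring: no part of it is to be touched.
- drum_axis (a point): Point on the drum's axle in the middle plane of toothed wheel and pawl, 36 mm along the reel's +x and 105 mm above the bench.
- cord_hole (a point): Mouth of the steel-lipped cord hole in the drum's barrel, 45 mm from the axle; a bright steel clamp, 32 mm wide, is clipped over the rim of each black flange at the same angle, so the clamps too point at the cord eye when it is in line.
- cord_eye (a point): Centre of the wire ring that leads the cord in, on a strap on the reel's -y side, 105 mm from the axle and 45 degrees above level. 60 mm from the cord hole when the two are in line.
- pawl: Dark steel pawl in the toothed wheel's plane. Origin on its pivot, level, parallel to the axle, 86 mm to the reel's +y of the axle and 155 mm above the bench. The nose arm, 84 mm, reaches over the wheel to its top; a short tail, 48 mm, points to +y under the thumb lever. A light spring drops the nose when let go. A pin ends its lift about 2 mm (as felt at the thumb pad) after the nose is clear.
- pawl_nose (a point): Lower tip of the pawl's nose. 40 to 43 mm from drum_axis when seated in a notch, over 50 mm when clear of the teeth.
- thumb_lever: Steel release lever on the pawl's pivot, 100 mm long, towards the reel's +y, above the pawl's tail. Pressed down it first moves freely against under 1.5 N; after free play of 1 to 16 mm at the pad, different on each reel, its screw meets the pawl's tail and lifts the nose. The loaded nose takes 5 to 9 N at the pad to draw out of its tooth; once clear, 2 to 4 N hold it. More than 12 N would bend it.
- thumb_pad (a point): Top centre of the level thumb pad at the lever's end, 28 (x) by 32 (y) mm, 167 mm above the bench at rest, free above and around. The nose is clear 8 to 11 mm below the place where the pawl is picked up (felt as a sudden rise of force, and a drop when the nose comes out and the drum starts); about 2 mm further the pawl is hard against its pin.
- driver: Screwdriver lying on the bench, bystander, by the toothed-wheel side of the reel.
- screw_dish: Small steel dish, 72 mm wide, 22 mm high, bystander, beyond the thumb pad.
- solder: Metal spool, 54 mm wide, 39 mm high, upright, bystander, on the robot's side of the thumb pad.
- pliers: Pliers lying flat, 165 mm long, bystander, beside the strap of the cord eye.
- cover: The reel's round grey cover, 156 mm wide, 26 mm high, lying on the bench, bystander.
- meter: Hand multimeter, 150 x 78 x 35 mm, lying flat, bystander.

How it is judged:
On the way:
1. the thumb lever is pressed and holds the pawl clear of the teeth while the drum runs back (distance between pawl_nose and drum_axis above 0.0485 m and contact force between the fingers and thumb_lever above 0.3 N and velocity of joint drum_turn below -0.05 rad/s), for 0.3 s.
At the end, for the whole second after the job is handed in: The drum stands with its cord hole facing the cord eye (drum_turn within 0.12 rad of 0) and is at rest; the pawl is let go and sits in the notch (nose less than 44.5 mm from drum_axis); the other things lie within 30 mm of where they were (value of joint drum_turn between -0.12 and 0.12 rad and distance between pawl_nose and drum_axis below 0.0445 m and velocity of joint drum_turn between -0.03 and 0.03 rad/s); the robot touches nothing.
It fails at once if the fingers press on the thumb lever or the pawl with more than 12 N (contact force between the fingers and thumb_lever above 12 N or contact force between the fingers and pawl above 12 N).
It fails at once if the robot touches the drum (contact force between any of the fingers, the arm and drum above 1 N).
It fails at once if one of the other things on the bench is moved by more than 30 mm (distance of any of driver, screw_dish, solder, pliers, cover, meter from where it was at the start of the episode above 0.03 m).
It also fails if it takes over 64 s, if anything falls off the work surface, if the arm or the gripper's body presses on something with over 40 N, if the wrist force passes 120 N, or if a joint passes its speed limit or range.

## Working session

There is one attempt and no reset: what is moved stays moved. The work goes in short steps, each a Python script; the robot and the scene stay as the last script left them, time stands still between calls to the robot, and variables do not carry over. Pictures are saved under pics/ and viewed, about 8 in all and at most 12, crops included, and the job is handed in when it is done.

```bash
ls; mkdir -p pics; cat > h.py <<'E'
import numpy as np, cv2
from rig import r, grab_frame, calibration
def cam(n):
    c=calibration(n); o=np.array(c["orientation"],float)
    if o.shape==(3,3): R=o
    else:
        from scipy.spatial.transform import Rotation as Ro
        R=Ro.from_euler('xyz',o).as_matrix() if o.size==3 else Ro.from_quat(o).as_matrix()
    return c,R,np.array(c["eye"])
def cloud(n,d):
    c,R,e=cam(n); v,u=np.mgrid[:480,:640]
    P=np.stack([(u-c["cx"])/c["fx"]*d,(v-c["cy"])/c["fy"]*d,d],-1)
    return P@R.T+e
def proj(n,p):
    c,R,e=cam(n); q=(np.array(p)-e)@R
    return c["cx"]+c["fx"]*q[...,0]/q[...,2], c["cy"]+c["fy"]*q[...,1]/q[...,2]
E
python3 - <<'E'
from h import *
for n in("scene","top"):
    print(calibration(n)); im,d=grab_frame(n); cv2.imwrite(f"pics/{n}0.png",im[:,:,::-1]); np.save(f"{n}0.npy",d); print((d>0).mean())
    P=cloud(n,d); print(P[240,320])
print(r.get_t(),r.get_tcp_pos(),r.get_tcp_rot(),r.get_force())
E
```

```text
pics
{'fx': 528.3551186516651, 'fy': 528.3551186516651, 'cx': 313.2433355000612, 'cy': 254.21583898189286, 'eye': array([ 1.09442907, -0.38736471,  1.07794116]), 'orientation': array([-2.55343213,  0.00850753,  0.83628048])}
0.9959993489583333
[ 0.53263183  0.13039388 -0.00352493]
{'fx': 502.5618113209934, 'fy': 502.5618113209934, 'cx': 325.30208384518767, 'cy': 245.879745726811, 'eye': array([0.34638455, 0.0397718 , 1.27408753]), 'orientation': array([-2.90929689e+00, -1.84787168e-03, -1.62156652e+00])}
0.9961393229166666
[0.66346286 0.03516099 0.00112769]
0.1 [0.17666049 0.59915621 0.22152993] [-1.54174242  1.56952796 -1.82844047] [0.48983404 0.34965302 0.06454447]
```

View pics/scene0.png

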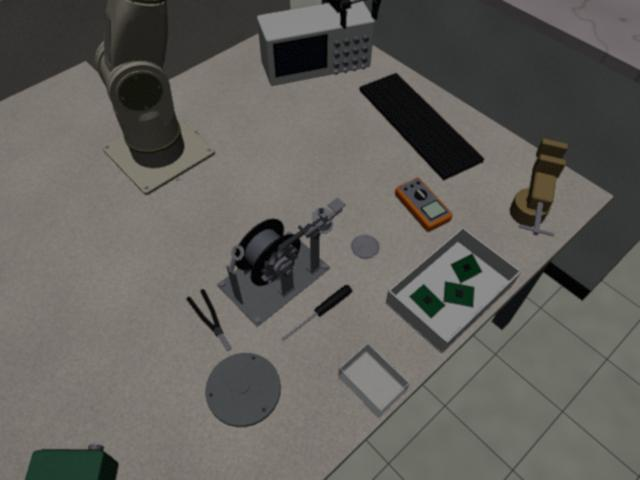

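View pics/top0.png

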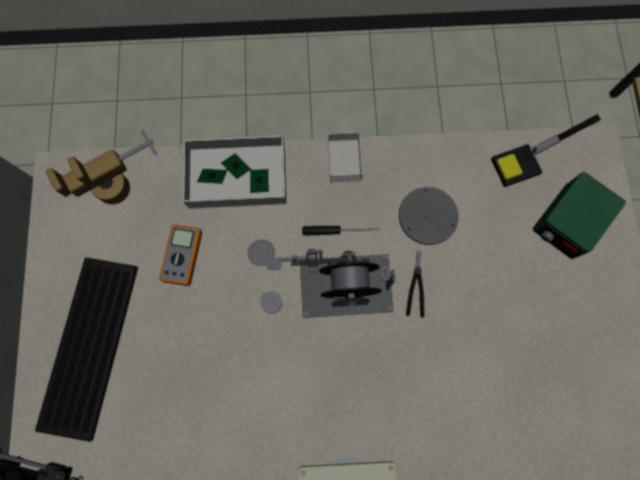

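The top view shows the reel base around (347,286) and the lever running left to a pad near (275,266). The dish is at (261,252) and the solder spool at (271,302). Reel axes are nearly parallel to world axes. Next I measure the pad and the reel yaw.

```bash
python3 - <<'E'
from h import *
for n in("top","scene"):
    d=np.load(f"{n}0.npy"); im=cv2.imread(f"pics/{n}0.png"); P=cloud(n,d)
    m=(P[...,2]>.155)&(P[...,2]<.18)&(P[...,0]>.3)&(P[...,0]<.75)&(P[...,1]>-.15)&(P[...,1]<.35)
    k,l,s,c=cv2.connectedComponentsWithStats(m.astype(np.uint8))
    for i in range(1,k):
        if s[i,4]>15:
            q=P[l==i]; print(n,s[i],q.mean(0).round(4),q.min(0).round(4),q.max(0).round(4))
            y=q[:,1].max(); e=q[q[:,1]>y-.03]; print('  end',e.mean(0).round(4),e.min(0).round(4),e.max(0).round(4))
# base plate: low points z 3..20mm in top, grey dark
d=np.load("top0.npy"); P=cloud("top",d); im=cv2.imread("pics/top0.png")
c,R,e=cam("top")
hsv=cv2.cvtColor(im,cv2.COLOR_BGR2HSV)
print(im[310,315],im[312,330],im[330,330], P[310,315],P[330,330],P[310,380])
m=((im.max(2)<105)).astype(np.uint8); m[:225]=0;m[340:]=0;m[:,:290]=0;m[:,396:]=0
cs,_=cv2.findContours(m,cv2.RETR_EXTERNAL,cv2.CHAIN_APPROX_NONE); b=max(cs,key=cv2.contourArea); print(cv2.boundingRect(b))
for n,(x0,y0,w,h) in dict(top=(225,225,180,110),scene=(190,180,180,150)).items():
    a=cv2.imread(f"pics/{n}0.png")[y0:y0+h,x0:x0+w]; cv2.imwrite(f"pics/{n}0c.png",cv2.convertScaleAbs(cv2.resize(a,None,fx=4,fy=4,interpolation=cv2.INTER_CUBIC),alpha=1.6))
a=cv2.imread("pics/top0c.png");b=cv2.imread("pics/scene0c.png")
E
```

```text
top [294 248  80  19 563] [0.5766 0.0234 0.1655] [ 0.5614 -0.0818  0.1551] [0.6051 0.0973 0.1799]
  end [0.5801 0.0793 0.1614] [0.5694 0.0674 0.1554] [0.5977 0.0973 0.1795]
top [267 255  29  15 236] [0.5767 0.1341 0.1661] [0.5605 0.0932 0.1559] [0.589  0.1577 0.18  ]
  end [0.5745 0.1426 0.167 ] [0.5605 0.1278 0.16  ] [0.589  0.1577 0.1723]
top [386 266   8  14  54] [ 0.5373 -0.1133  0.1726] [ 0.5234 -0.1244  0.1556] [ 0.5523 -0.1074  0.1797]
  end [ 0.5373 -0.1133  0.1726] [ 0.5234 -0.1244  0.1556] [ 0.5523 -0.1074  0.1797]
top [329 287  46   5 135] [ 0.507  -0.0285  0.1685] [ 0.5047 -0.0798  0.1552] [0.5105 0.0213 0.1795]
  end [0.5066 0.0046 0.1649] [ 0.5047 -0.0078  0.1561] [0.51   0.0213 0.1731]
scene [257 198  89  63 913] [0.5774 0.0459 0.165 ] [ 0.5579 -0.0774  0.1551] [0.6047 0.1591 0.18  ]
  end [0.5752 0.1429 0.1647] [0.5579 0.1293 0.1554] [0.588  0.1591 0.1699]
scene [240 219  35  26 225] [ 0.5078 -0.0331  0.1654] [ 0.5025 -0.0789  0.1553] [0.5125 0.0164 0.1792]
  end [ 0.5076 -0.0008  0.1639] [ 0.5036 -0.0129  0.1555] [0.5105 0.0164 0.1747]
scene [231 251  11  15  79] [ 0.5372 -0.1138  0.1703] [ 0.5234 -0.1252  0.1564] [ 0.5527 -0.1056  0.1792]
  end [ 0.5372 -0.1138  0.1703] [ 0.5234 -0.1252  0.1564] [ 0.5527 -0.1056  0.1792]
[74 73 71] [77 77 74] [116 125 130] [0.48169167 0.05653683 0.0046747 ] [ 0.43050185  0.02132612 -0.00233032] [ 0.47317178 -0.10677527  0.00706686]
(290, 248, 106, 70)
```

View pics/top0c.png

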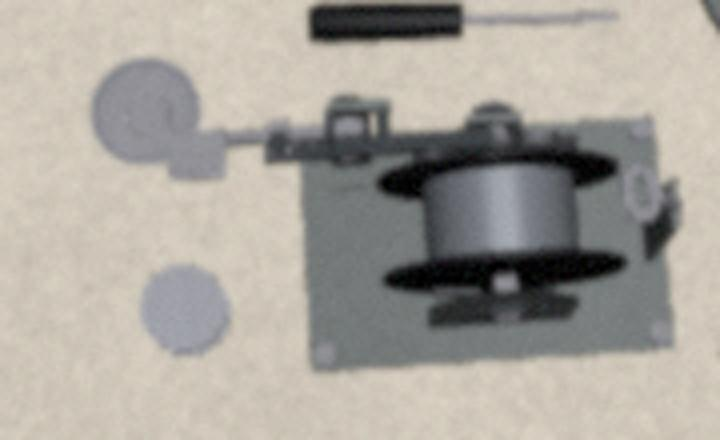

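View pics/scene0c.png

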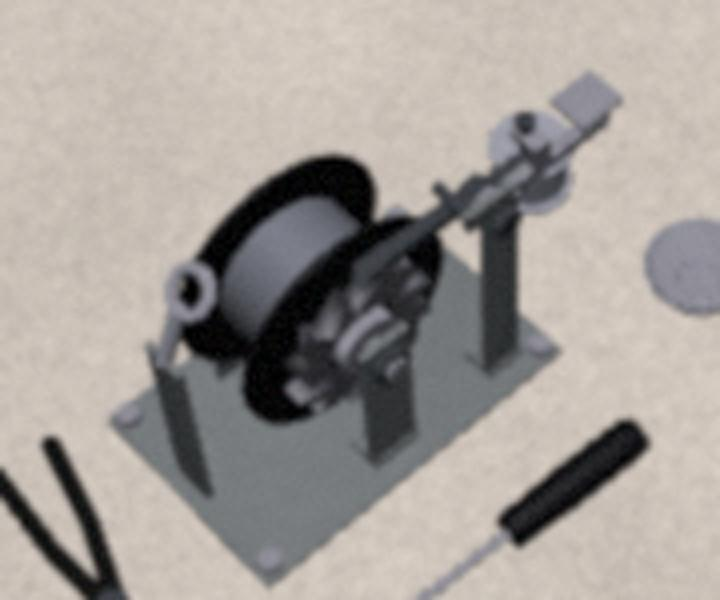

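```bash
cat >> h.py <<'E'
def ray(n,u,v,z):
    c,R,e=cam(n); d=R@np.array([(u-c["cx"])/c["fx"],(v-c["cy"])/c["fy"],1]); return e+d*(z-e[2])/d[2]
def reel2w(p,O,yaw):
    c,s=np.cos(yaw),np.sin(yaw); p=np.array(p,float)
    return p@np.array([[c,s,0],[-s,c,0],[0,0,1]])+np.array([O[0],O[1],0])
def rim(im,n,O,yaw,xoff,rads,angs):
    """brightness at rim, angle measured at reel: 0 = +y, 90 = up, 135 = cord eye"""
    out=[]
    g=im.max(2).astype(np.float32)
    for a in angs:
        P=np.array([[xoff,rr*np.cos(a),.105+rr*np.sin(a)] for rr in rads])
        u,v=proj(n,reel2w(P,O,yaw)); out.append(cv2.remap(g,u.astype(np.float32)[None],v.astype(np.float32)[None],1).max())
    return np.array(out)
E
python3 - <<'E'
from h import *
# base plate corners (4x crop of top), ray cast at plate top ~6 mm
cr=[(303,165),(655,117),(673,346),(314,371)]
W=[ray("top",225+u/4,225+v/4,.006)[:2] for u,v in cr]; print(np.round(W,4))
W=np.array(W); print('ctr',W.mean(0),'len',np.linalg.norm(W[2]-W[3]),np.linalg.norm(W[1]-W[2]),'yaw from near edge',np.arctan2(*(-(W[3]-W[2])*[1,-1])) )
# flange line
P=cloud("top",np.load("top0.npy"))
q=P[(P[...,2]>.15)&(P[...,2]<.185)&(P[...,0]>.5)&(P[...,0]<.514)&(abs(P[...,1]+.03)<.06)]
k=np.polyfit(q[:,1],q[:,0],1); print('flange dx/dy',k, q.shape, 'yaw',-np.arctan(k[0]))
R0=r.get_tcp_rot(); from scipy.spatial.transform import Rotation as Ro
print(Ro.from_euler('xyz',R0).as_matrix().round(3))
for yaw in(0,np.pi/2,-np.pi/2,np.pi):
    q=r.ik([.5745,.1475,.22],[0,np.pi/2,yaw]); print(yaw,None if q is None else np.round(q,2), Ro.from_euler('xyz',[0,np.pi/2,yaw]).as_matrix()[:,1].round(2))
E
```

```text
[[ 0.5954  0.0879]
 [ 0.6154 -0.1404]
 [ 0.4678 -0.1399]
 [ 0.4636  0.0862]]
ctr [ 0.53556524 -0.02653909] len 0.22616536068180954 0.14759086025624685 yaw from near edge 0.018557274236453175
flange dx/dy [-0.01463186  0.50655787] (158, 3) yaw 0.01463081708426661
[[-0.     0.283  0.959]
 [-0.001  0.959 -0.283]
 [-1.    -0.001  0.   ]]
0 [-0.64  0.27  0.38  1.57 -0.1   1.32  1.32] [0. 1. 0.]
1.5707963267948966 [ 0.57  0.55 -1.24  1.51  0.52  1.46  2.45] [-1.  0.  0.]
-1.5707963267948966 [-0.74  0.28  0.51  1.58 -0.14  1.32 -0.22] [1. 0. 0.]
3.141592653589793 [-0.8   0.29  0.58  1.58 -0.16  1.32 -1.77] [-0. -1.  0.]
```

```bash
python3 - <<'E'
from h import *
p=np.array(r.get_tcp_pos()); r.move_l(p+[0,0,.08]); r.move_gripper(0.0)
o=[0,np.pi/2,-np.pi/2]
r.move_pose([.5745,.1475,.26],o); r.move_l([.5745,.1475,.167+.022+.008],o,max_speed=.06); r.wait(.4)
print(r.get_t(),r.get_tcp_pos(),r.get_grip_width()); F=[]
for _ in range(10): r.wait(.02); F.append(r.get_force())
F=np.array(F);print(F.mean(0),F.std(0))
O=(.538,-.0285);yaw=.016
A=np.radians(np.arange(0,360,10))
im,d=grab_frame("scene"); cv2.imwrite("pics/s1.png",im[:,:,::-1]); b=im.copy()
P=cloud("scene",d)
print('+x flange',rim(im,"scene",O,yaw,.027,[.064,.068],A))
print('-x flange',rim(im,"scene",O,yaw,-.030,[.068],A))
for xo in(.027,-.03):
  for a in A:
    for rr in(.05,.072):
      u,v=proj("scene",reel2w([[xo,rr*np.cos(a),.105+rr*np.sin(a)]],O,yaw)); 
      b[int(round(v[0])),int(round(u[0]))]=(255,0,0) if rr>.06 else (0,255,0)
c=b[180:330,190:370,::-1]; cv2.imwrite("pics/s1c.png",cv2.convertScaleAbs(cv2.resize(c,None,fx=4,fy=4,interpolation=cv2.INTER_NEAREST),alpha=1.8))
E
```

```text
6.0583 [0.57451433 0.14751702 0.19708834] 0.004572331279582372
[-0.08604607  0.12773791  0.060588  ] [0.52929181 0.56425924 0.49254509]
+x flange [36.88867   47.203125  24.980469  48.21875   45.69629   19.773438
  8.59668    5.171875   8.84375   10.8125    12.140625  14.126953
  8.3984375  5.895508   7.8066406  4.5273438  5.671875   4.698242
  4.9960938  7.4208984  8.09375    7.265625  13.25      20.992188
 53.941406  55.210938  60.375     37.259766  34.765625  45.35742
 39.445312  42.222656  44.15625   48.88672   39.003906  36.003906 ]
-x flange [51.79297   53.083008  43.69336   30.636719  13.214844  15.574219
  6.0703125  7.9296875  8.668945  10.140625  11.765625   9.082031
  9.640625   4.5       93.975586   8.890625  27.71875   91.22266
  8.143555   6.0820312  7.109375  10.111328   7.53125    7.7558594
  7.6328125  7.40625    3.6220703  2.84375   30.75       8.03125
  7.491211  12.765625   4.595703   7.5859375 26.501953  58.753906 ]
```

View pics/s1c.png

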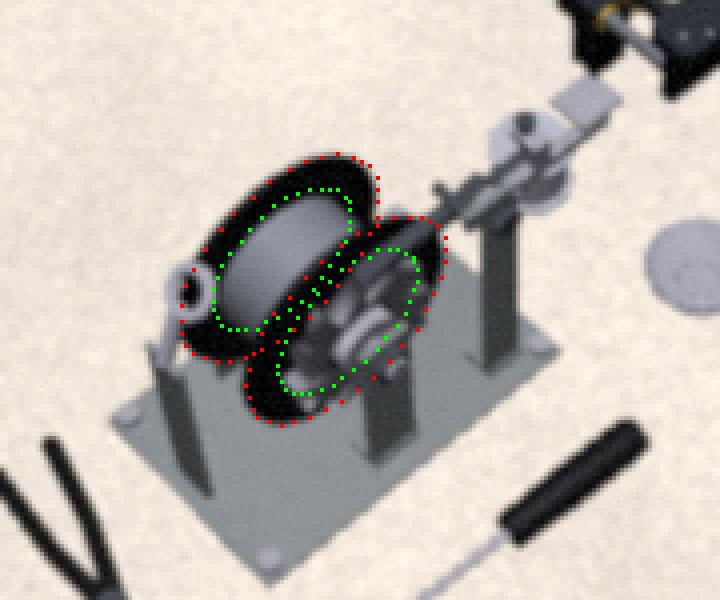

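The overlay fits. A bright clamp crosses the lower-left rim at crop (310,400), about 250° in my rim angle. The eye is at 135°, so the drum is about 4 notches up and the clamp will rise from below. Now I press.

```bash
cat >> h.py <<'E'
O=(.538,-.0285);yaw=.016;AD=np.arange(100,300,4)
def fz(n=6,dt=.01):
    f=[]
    for _ in range(n): r.wait(dt); f.append(r.get_force()[2])
    return np.mean(f)
def look(name):
    t=r.get_t(); im,_=grab_frame("scene"); cv2.imwrite(f"pics/{name}.png",im[:,:,::-1])
    return t,rim(im,"scene",O,yaw,.027,[.064,.068],np.radians(AD)).astype(int)
E
python3 - <<'E'
from h import *
f0=fz(15); p=np.array(r.get_tcp_pos()); z=p[2]
hit=r.move_l([p[0],p[1],z-.026],max_speed=.008,stop_force=2.8); z=r.get_tcp_pos()[2]
print('pick',hit,z-.022,fz()-f0,r.get_t())
z0=z; mx=0; log=[]
while z0-z<.0125:
    z-=.0004; r.move_l([p[0],p[1],z],max_speed=.01); f=fz(5)-f0; log.append((round((z0-z)*1e3,1),round(f,1)))
    mx=max(mx,f)
    if f>10: z+=.001; r.move_l([p[0],p[1],z]); print('HIGH'); break
    if mx>4.2 and f<.62*mx: 
        print('drop'); break
print(log); print(r.get_t(),r.get_tcp_pos()[2]-.022)
print(AD)
for i in range(2): t,b=look(f"a{i}"); print(t,b)
E
```

```text
pick False 0.14900325299360823 -0.014638672548552195 9.85
[(np.float64(0.4), np.float64(0.3)), (np.float64(0.8), np.float64(0.0)), (np.float64(1.2), np.float64(0.6)), (np.float64(1.6), np.float64(0.5)), (np.float64(2.0), np.float64(0.2)), (np.float64(2.4), np.float64(-0.1)), (np.float64(2.8), np.float64(0.1)), (np.float64(3.2), np.float64(-0.1)), (np.float64(3.6), np.float64(0.4)), (np.float64(4.0), np.float64(0.7)), (np.float64(4.4), np.float64(0.5)), (np.float64(4.8), np.float64(0.6)), (np.float64(5.2), np.float64(0.6)), (np.float64(5.6), np.float64(1.0)), (np.float64(6.0), np.float64(0.7)), (np.float64(6.4), np.float64(0.3)), (np.float64(6.8), np.float64(0.9)), (np.float64(7.2), np.float64(0.2)), (np.float64(7.6), np.float64(0.7)), (np.float64(8.0), np.float64(0.8)), (np.float64(8.4), np.float64(0.6)), (np.float64(8.8), np.float64(0.8)), (np.float64(9.2), np.float64(0.7)), (np.float64(9.6), np.float64(0.8)), (np.float64(10.0), np.float64(0.7)), (np.float64(10.4), np.float64(0.8)), (np.float64(10.8), np.float64(0.9)), (np.float64(11.2), np.float64(0.9)), (np.float64(11.6), np.float64(0.6)), (np.float64(12.0), np.float64(0.9)), (np.float64(12.4), np.float64(0.7)), (np.float64(12.8), np.float64(0.9))]
19.1833 0.13619884357384673
[100 104 108 112 116 120 124 128 132 136 140 144 148 152 156 160 164 168
 172 176 180 184 188 192 196 200 204 208 212 216 220 224 228 232 236 240
 244 248 252 256 260 264 268 272 276 280 284 288 292 296]
19.1833 [10 10 13 10  9  5  6  6  6  6  5  4  6  5  7  4  9  4  6  5  5  5  3  3
  7  8  8  8  8 14 14 18 20 25 56 53 37 42 70 69 59 54 44 36 36 35 42 45
 44 44]
19.2333 [13 13 12 11  8  7  5  5  5  6  5  3  5  5  6  5  5  4  3  7  4  5  5  5
  8  8  9 10  8  9 12 16 17 27 54 53 36 41 70 68 63 54 44 36 36 35 43 46
 43 45]
```

```bash
python3 - <<'E'
from h import *
im,_=grab_frame("top"); a=cv2.imread("pics/a1.png")[160:260,270:410]; b=im[225:325,225:365,::-1]
cv2.imwrite("pics/v1.png",cv2.convertScaleAbs(np.hstack([cv2.resize(x,None,fx=2.8,fy=4,interpolation=2) for x in(a,b)]),alpha=1.8))
print(r.get_tcp_pos(),r.get_tcp_rot(),r.get_force())
E
```

```text
[0.57448259 0.1475186  0.15822556] [2.93180567 1.57077318 1.36098078] [-0.56215344  0.75295566  0.75768885]
```

View pics/v1.png

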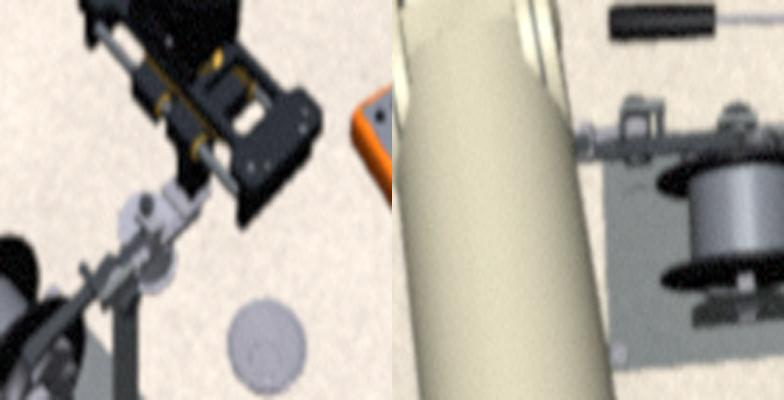

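```bash
python3 - <<'E'
from h import *
im,d=grab_frame("scene"); P=cloud("scene",d); g=im.max(2)
m=(abs(P[...,0]-.5745)<.022)&(P[...,1]>.09)&(P[...,1]<.17)&(P[...,2]>.1)&(P[...,2]<.25)
for y in np.arange(.09,.17,.008):
    k=m&(P[...,1]>=y)&(P[...,1]<y+.008); br=k&(g>55); dk=k&(g<=45)
    print(round(y,3),'bright',br.sum(),np.percentile(P[br][:,2],[5,50,95]).round(3) if br.any() else '', 'dark',dk.sum(),np.percentile(P[dk][:,2],[0,10,50]).round(3) if dk.any() else '')
E
```

```text
0.09 bright 37 [0.154 0.172 0.182] dark 21 [0.147 0.149 0.16 ]
0.098 bright 21 [0.156 0.171 0.182] dark 1 [0.15 0.15 0.15]
0.106 bright 26 [0.149 0.193 0.236] dark 62 [0.232 0.238 0.244]
0.114 bright 27 [0.148 0.154 0.248] dark 22 [0.24  0.248 0.249]
0.122 bright 38 [0.144 0.155 0.159] dark 17 [0.234 0.238 0.247]
0.13 bright 42 [0.147 0.156 0.16 ] dark 33 [0.161 0.164 0.175]
0.138 bright 20 [0.142 0.153 0.157] dark 31 [0.158 0.164 0.175]
0.146 bright 10 [0.151 0.155 0.163] dark 14 [0.164 0.166 0.172]
0.154 bright 9 [0.153 0.161 0.189] dark 3 [0.162 0.164 0.172]
0.162 bright 0  dark 2 [0.249 0.249 0.249]
0.17 bright 0  dark 0
```

```bash
python3 - <<'E'
from h import *
p=np.array([.5745,.1475]); z=r.get_tcp_pos()[2]; mx=0; log=[]
while z>.139:
    z-=.0004; r.move_l([*p,z],max_speed=.01); f=fz(5)-.06; log.append((float(round(z*1e3,1)),float(round(f,1))))
    mx=max(mx,f)
    if f>10: z+=.001; r.move_l([*p,z]); print('HIGH'); break
    if mx>4.2 and f<.65*mx: print('drop'); break
print(log); print(r.get_t(),r.get_tcp_pos())
for i in range(3): t,b=look(f"b{i}"); print(t,b)
E
```

```text
drop
[(157.8, 0.8), (157.4, 1.2), (157.0, 2.2), (156.6, 3.5), (156.2, 4.5), (155.8, 5.7), (155.4, 6.1), (155.0, 6.0), (154.6, 6.3), (154.2, 6.7), (153.8, 6.8), (153.4, 6.4), (153.0, 7.1), (152.6, 6.5), (152.2, 6.1), (151.8, 5.8), (151.4, 6.3), (151.0, 6.8), (150.6, 6.3), (150.2, 5.7), (149.8, 5.8), (149.4, 6.2), (149.0, 4.9), (148.6, 5.0), (148.2, 2.9)]
26.675 [0.57453098 0.14736058 0.14816486]
26.675 [14 13 10 11  9  9  7  6  6  7  8  4  7  3  4  5  6  5  4  4  4  6  4  5
  8  7  7  8  8 11 15 16 22 27 54 49 38 41 71 67 62 55 43 36 36 35 43 45
 45 45]
26.725 [13 12 11 10  9  6  7  5  6  7  5  6  3  6  5  4  3  4  6  3  3  5  5  7
  4  7  9  9 12 14 14 16 21 24 45 41 35 43 74 67 59 50 40 40 36 36 43 44
 43 45]
26.775 [12 13 10 10  8  9  7  7  3  4  6  5  4  4  6  5  5  5  7  3  5  6  6  5
  8  9 11 10  9 10 15 18 18 25 42 37 33 43 71 66 59 49 40 38 36 35 43 45
 45 44]
```

```bash
python3 - <<'E'
from h import *
r.move_l([.5745,.1475,.1476],max_speed=.01)
for i in range(8):
    t,b=look(f"c{i}"); r.wait(.1); print(round(t,2),b[20:].tolist(),round(r.get_force()[2],1))
c=cv2.imread("pics/c7.png")[180:330,190:370]; cv2.imwrite("pics/v2.png",cv2.convertScaleAbs(cv2.resize(c,None,fx=4,fy=4,interpolation=2),alpha=1.8))
E
```

```text
27.07 [6, 6, 5, 4, 7, 4, 5, 11, 8, 12, 14, 19, 16, 22, 26, 28, 47, 70, 79, 64, 53, 43, 34, 34, 35, 35, 44, 45, 45, 44] 3.8
27.23 [6, 5, 4, 4, 5, 5, 6, 10, 8, 11, 13, 18, 18, 21, 22, 25, 57, 76, 69, 55, 46, 39, 34, 36, 35, 37, 42, 46, 44, 46] 4.6
27.38 [4, 6, 6, 6, 5, 8, 8, 9, 11, 10, 11, 14, 20, 22, 22, 36, 71, 82, 73, 56, 49, 42, 38, 36, 35, 35, 44, 46, 44, 44] 4.2
27.52 [3, 5, 8, 5, 5, 8, 10, 10, 10, 10, 13, 17, 18, 23, 22, 59, 83, 81, 63, 50, 42, 40, 43, 40, 35, 35, 43, 44, 44, 45] 3.6
27.68 [8, 5, 4, 4, 6, 8, 8, 10, 11, 15, 15, 17, 21, 21, 23, 64, 83, 75, 54, 43, 44, 45, 47, 39, 35, 34, 46, 46, 43, 45] 3.5
27.82 [4, 4, 5, 6, 3, 4, 6, 10, 9, 13, 16, 20, 19, 23, 40, 75, 78, 62, 52, 47, 46, 46, 50, 40, 36, 35, 43, 44, 44, 44] 3.0
27.98 [4, 4, 4, 6, 8, 7, 10, 13, 11, 12, 16, 17, 15, 22, 45, 77, 76, 57, 45, 46, 53, 48, 46, 40, 36, 35, 44, 46, 44, 45] 3.2
28.12 [5, 4, 6, 7, 5, 6, 8, 8, 6, 9, 15, 17, 20, 22, 49, 71, 66, 54, 45, 54, 57, 50, 49, 41, 36, 36, 43, 45, 45, 44] 3.2
```

View pics/v2.png

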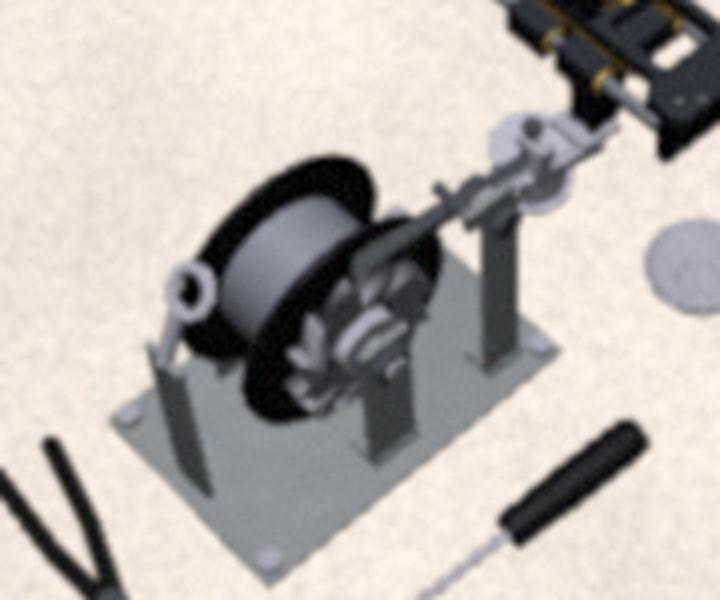

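```bash
cat >> h.py <<'E'
def clamp(name=None):
    t=r.get_t(); im,_=grab_frame("scene")
    if name: cv2.imwrite(f"pics/{name}.png",im[:,:,::-1])
    A=np.arange(90,224,2.); b=rim(im,"scene",O,yaw,.027,[.064,.068,.0705],np.radians(A)); m=(b>40)&(A<216)
    return t,b.astype(int),(A[m].min(),A[m].max(),m.sum()) if m.any() else None
E
python3 - <<'E'
from h import *
for i in range(40):
    t,b,c=clamp(f"d{i}")
    if i%4==0 or c: print(i,round(t,2),c,b[-18:].tolist())
    if c and c[2]>5: break
print(r.get_t(),r.get_force()[2])
E
```

```text
0 28.27 None [19, 20, 20, 22, 23, 25, 30, 33, 34, 33, 35, 35, 36, 34, 34, 34, 34, 35]
4 28.48 None [15, 16, 17, 19, 19, 22, 25, 25, 26, 29, 32, 34, 36, 36, 34, 33, 33, 35]
8 28.68 None [10, 13, 17, 24, 25, 26, 27, 26, 28, 30, 33, 35, 36, 36, 36, 36, 33, 35]
12 28.88 None [14, 16, 19, 25, 26, 28, 31, 32, 33, 33, 33, 33, 36, 36, 36, 35, 34, 33]
16 29.07 None [16, 18, 20, 22, 21, 25, 30, 32, 32, 32, 35, 35, 35, 34, 35, 36, 36, 35]
20 29.27 None [13, 15, 17, 20, 20, 21, 24, 25, 27, 29, 32, 32, 35, 36, 34, 33, 31, 36]
24 29.48 None [9, 13, 18, 23, 24, 26, 28, 28, 28, 30, 33, 33, 36, 37, 37, 38, 44, 58]
28 29.68 None [14, 17, 20, 26, 25, 26, 30, 32, 34, 34, 34, 33, 34, 35, 41, 53, 62, 68]
31 29.82 (np.float64(212.0), np.float64(214.0), np.int64(2)) [16, 18, 19, 20, 20, 25, 31, 32, 31, 32, 37, 39, 43, 46, 53, 64, 65, 63]
32 29.88 (np.float64(212.0), np.float64(214.0), np.int64(2)) [17, 18, 18, 20, 20, 23, 28, 30, 32, 34, 37, 39, 44, 48, 56, 64, 66, 56]
33 29.93 (np.float64(212.0), np.float64(214.0), np.int64(2)) [17, 18, 18, 21, 24, 26, 29, 30, 29, 28, 33, 37, 47, 55, 63, 66, 66, 55]
34 29.98 (np.float64(210.0), np.float64(214.0), np.int64(3)) [15, 18, 19, 21, 20, 25, 30, 32, 33, 34, 38, 41, 49, 56, 64, 66, 59, 51]
35 30.02 (np.float64(208.0), np.float64(214.0), np.int64(4)) [12, 14, 17, 20, 19, 24, 28, 29, 30, 34, 40, 44, 52, 65, 68, 66, 57, 47]
36 30.07 (np.float64(208.0), np.float64(214.0), np.int64(4)) [15, 16, 16, 20, 20, 23, 26, 27, 30, 34, 42, 49, 60, 67, 70, 65, 53, 45]
37 30.12 (np.float64(208.0), np.float64(214.0), np.int64(4)) [16, 15, 15, 19, 20, 22, 24, 26, 29, 34, 43, 51, 61, 69, 67, 61, 50, 44]
38 30.18 (np.float64(208.0), np.float64(214.0), np.int64(4)) [12, 15, 18, 23, 24, 25, 27, 27, 30, 34, 43, 52, 62, 68, 63, 54, 48, 43]
39 30.23 (np.float64(208.0), np.float64(214.0), np.int64(4)) [13, 17, 19, 23, 24, 26, 29, 29, 33, 37, 48, 55, 62, 67, 61, 51, 44, 39]
30.275 2.887331815956234
```

A bright patch is coming round near 214° at the rim. I'll check whether it is the clamp.

```bash
python3 - <<'E'
from h import *
im=cv2.imread("pics/d39.png"); b=im.copy()
for a in np.radians(range(100,260,20)):
    u,v=proj("scene",reel2w([[.027,.072*np.cos(a),.105+.072*np.sin(a)]],O,yaw)); b[int(round(v[0])),int(round(u[0]))]=(0,0,255)
f=lambda x:cv2.resize(x[225:300,230:305],None,fx=5.3,fy=7,interpolation=cv2.INTER_NEAREST)
cv2.imwrite("pics/v3.png",cv2.convertScaleAbs(np.hstack([f(cv2.imread("pics/d20.png")),f(b)]),alpha=2.2))
E
```

```text
(no output)
```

View pics/v3.png

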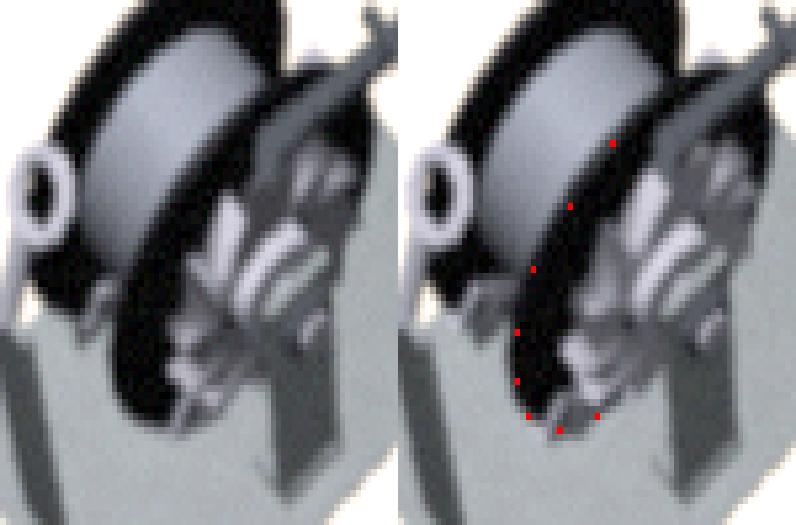

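The clamps now show on both flanges. The +x clamp spans about 210–235° (right half, (560,420)), so its centre is near 222°. Next I track it closer, then pause.

```bash
python3 - <<'E'
from h import *
for i in range(50):
    t,b,c=clamp(f"e{i}")
    if i%4==0: print(i,round(t,2),c and [float(x) for x in c],b[30:].tolist())
    if c and c[0]<=165: break
print(i,r.get_t(),r.get_force()[2],c)
E
```

```text
0 30.27 [206.0, 214.0, 5.0] [7, 6, 4, 3, 5, 6, 6, 8, 6, 5, 7, 8, 8, 9, 9, 10, 11, 11, 12, 12, 16, 17, 22, 24, 27, 31, 32, 35, 40, 54, 64, 69, 69, 58, 47, 42, 39]
4 30.48 [202.0, 214.0, 7.0] [6, 8, 8, 5, 6, 7, 7, 7, 9, 5, 7, 8, 8, 6, 5, 8, 10, 12, 14, 15, 20, 23, 27, 26, 31, 38, 44, 54, 64, 70, 74, 66, 55, 45, 41, 42, 45]
8 30.68 [200.0, 214.0, 8.0] [4, 4, 5, 7, 6, 9, 8, 5, 6, 7, 8, 7, 7, 7, 5, 4, 8, 12, 14, 15, 18, 20, 23, 24, 33, 45, 55, 67, 71, 67, 59, 47, 43, 42, 43, 43, 42]
12 30.88 [198.0, 214.0, 9.0] [6, 5, 6, 5, 8, 9, 7, 7, 9, 10, 10, 3, 5, 6, 5, 5, 9, 13, 15, 15, 15, 18, 27, 34, 48, 62, 71, 72, 67, 54, 45, 42, 41, 42, 43, 42, 41]
16 31.07 [194.0, 214.0, 9.0] [5, 7, 9, 7, 5, 7, 8, 7, 2, 7, 9, 9, 10, 11, 10, 9, 9, 10, 13, 13, 17, 27, 42, 52, 62, 68, 68, 57, 47, 41, 39, 39, 41, 42, 42, 41, 39]
20 31.27 [192.0, 214.0, 10.0] [7, 6, 5, 6, 9, 5, 6, 6, 5, 8, 8, 6, 6, 6, 5, 9, 9, 10, 18, 25, 37, 52, 60, 67, 67, 61, 52, 43, 38, 39, 41, 42, 42, 41, 40, 37, 37]
24 31.48 [188.0, 214.0, 14.0] [7, 8, 8, 7, 8, 7, 6, 6, 4, 8, 7, 5, 4, 7, 6, 5, 10, 17, 28, 40, 51, 59, 63, 62, 55, 48, 43, 40, 4
[... 422 characters left out ...]
 7, 7, 6, 10, 20, 30, 45, 59, 69, 68, 62, 51, 42, 41, 42, 42, 42, 42, 40, 39, 38, 37, 35, 33, 34, 35, 33, 35]
40 32.27 [176.0, 208.0, 17.0] [8, 8, 7, 6, 8, 5, 5, 5, 6, 7, 8, 10, 24, 42, 58, 73, 74, 67, 55, 44, 42, 42, 42, 43, 43, 43, 42, 40, 41, 40, 38, 37, 35, 35, 35, 34, 37]
44 32.48 [174.0, 202.0, 15.0] [7, 7, 9, 7, 4, 5, 5, 5, 6, 10, 19, 36, 50, 68, 76, 75, 62, 50, 44, 41, 40, 41, 42, 41, 40, 41, 41, 38, 37, 36, 34, 35, 35, 34, 34, 34, 35]
48 32.67 [170.0, 196.0, 14.0] [6, 5, 7, 9, 8, 6, 6, 7, 15, 28, 43, 59, 75, 77, 69, 56, 47, 42, 42, 42, 42, 42, 41, 40, 39, 38, 36, 34, 34, 35, 34, 35, 34, 34, 34, 34, 35]
49 32.775 2.8299924773434477 (np.float64(170.0), np.float64(194.0), np.int64(13))
```

```bash
python3 - <<'E'
from h import *
for i in range(50):
    t,b,c=clamp()
    if c and c[0]<=142: break
r.move_l([.5745,.1475,.185],max_speed=.12)
print(t,c,r.get_t(),r.get_tcp_pos())
for i in range(16):
    t,b,c=clamp(f"g{i}"); r.wait(.15)
    if i%3==0: print(round(t,2),c and [float(x) for x in c],b[:45].tolist())
r.move_l([.5745,.1475,.25]); print(r.get_t())
im,_=grab_frame("scene")
c=im[180:330,190:370,::-1]; cv2.imwrite("pics/v4.png",cv2.convertScaleAbs(cv2.resize(c,None,fx=4,fy=4,interpolation=2),alpha=1.8))
E
```

```text
34.575 (np.float64(142.0), np.float64(170.0), np.int64(15)) 35.0833 [0.57429994 0.14775223 0.18462961]
35.08 [134.0, 162.0, 15.0] [16, 16, 12, 22, 21, 22, 21, 24, 23, 20, 20, 14, 15, 13, 13, 12, 11, 9, 10, 9, 9, 20, 42, 64, 72, 72, 63, 56, 58, 60, 60, 59, 57, 54, 53, 52, 45, 34, 27, 19, 13, 7, 5, 5, 6]
35.68 [126.0, 154.0, 15.0] [16, 18, 19, 17, 19, 20, 20, 21, 20, 19, 16, 18, 16, 15, 13, 12, 11, 24, 52, 67, 70, 64, 63, 65, 68, 66, 66, 67, 65, 64, 60, 56, 44, 26, 16, 7, 4, 7, 5, 4, 7, 10, 11, 7, 5]
36.28 [122.0, 148.0, 14.0] [13, 14, 18, 19, 20, 23, 22, 22, 20, 19, 20, 15, 15, 14, 13, 30, 53, 71, 67, 67, 68, 72, 72, 72, 68, 64, 66, 66, 63, 54, 34, 19, 8, 6, 6, 6, 7, 6, 5, 5, 7, 8, 8, 8, 8]
36.88 [122.0, 148.0, 14.0] [13, 16, 18, 17, 21, 22, 22, 20, 20, 19, 17, 16, 14, 12, 15, 32, 53, 71, 68, 66, 68, 70, 72, 71, 67, 66, 68, 65, 63, 55, 34, 18, 8, 4, 7, 7, 6, 8, 4, 4, 5, 5, 5, 4, 4]
37.48 [122.0, 148.0, 14.0] [14, 15, 14, 18, 21, 23, 23, 22, 21, 21, 18, 17, 10, 12, 10, 30, 53, 71, 68, 66, 68, 72, 71, 70, 67, 66, 67, 64, 63, 54, 34, 17, 9, 6, 7, 6, 5, 4, 5, 7, 5, 3, 4, 6, 7]
38.08 [122.0, 148.0, 14.0] [12, 16, 19, 20, 20, 22, 22, 24, 22, 22, 19, 17, 13, 12, 12, 31, 53, 71, 68, 67, 67, 71, 70, 71, 68, 67, 67, 66, 62, 54, 35, 19, 7, 6, 7, 4, 6, 8, 7, 7, 6, 6, 8, 6, 5]
38.8667
```

View pics/v4.png

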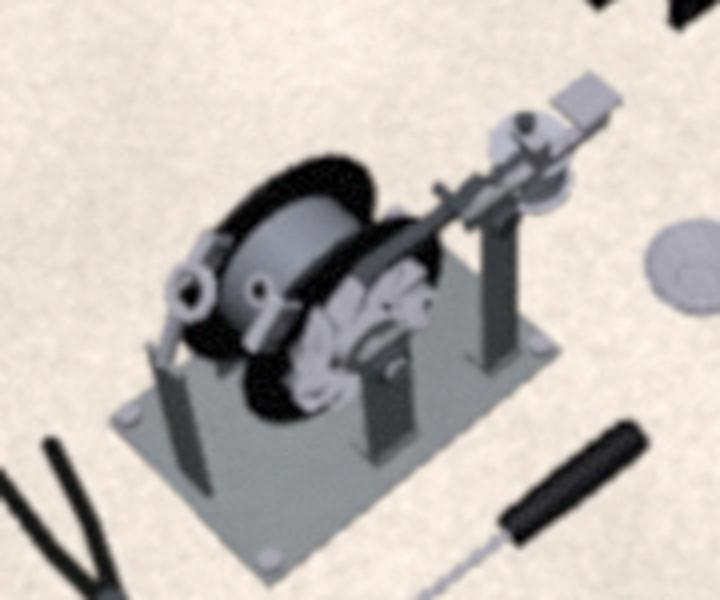

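The drum stopped with the clamps at 122–148°, centre 135°, which is the eye's angle. The hole at (260,288) faces the eye, the pawl is down, and the lever is back at rest. I'm handing in.

```bash
python3 -c "
from rig import r
r.job_done(); print(r.get_t())"
```

```text
the job is handed in; nothing more can be done
the job is handed in; nothing more can be done
```

The drum is held with its cord hole facing the cord eye, and I handed the job in at about 39 s of the 64 s allowed. No verdict was reported.

**What I did:** With the closed fingers I pressed the thumb pad. The pawl was picked up about 10 mm down. The force averaged up to about 7 N while the nose drew out, then dropped to about 3 N when it came clear 9 mm further on. I went 0.6 mm beyond that point, short of the pin. The drum ran back for about 8 s while I tracked its rim clamp in the scene camera. I let go about a third of a radian before alignment.

**Last checks:**
- **Drum position:** the rim clamp stood still at 122–148°, centre 135°, which is the eye's angle. It did not move for the last 1.8 s I watched.
- **Pawl:** the picture shows it down and the lever back at rest, and the gripper was well clear above. I did not measure how deep the nose sits.
- **Other things:** I checked these by eye only. The driver, the dish and the visible part of the pliers looked unmoved. The solder spool was partly hidden behind the lever. The cover and meter were outside the last crop, but the arm never went near them.

**What disagreed:**
- **Fingertip height:** with the gripper shut, the fingertips were only about 1 mm ahead of the TCP, not 22 mm. My first press therefore stopped within the lever's free play, and I continued from there.
- **Notch count:** I first took a wheel tooth for the clamp and guessed 4 notches of winding. It was about 5.

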